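Rock a plumb angle gauge on a ridged block to its preset bevel and hold it

ROBOT

A 6-joint arm with a two-finger parallel gripper is mounted at the origin on a cart in front of the work surface, level with it; the furniture and walls round the work are solid. World frame = base frame: x ahead of the robot, y to its left, z up, the work surface at z = 0. Lengths are in mm, angles in rad, forces in N, time in s.
With the tool pointing down it reaches from about 350 to 775 mm from the base axis. Payload 7.3 kg.
Tool frame: the origin (TCP) lies at the very end of the fingers, on their centre line; the grasp point (between the pads) lies 19 mm behind it; z points along the fingers, y is the line along which they close (so a half turn about z gives the same grasp; the last joint's range is limited). The gripper opens to 92 mm and grips with 3 to 60 N. Pads are 19 mm wide; open, the fingers measure 130 mm over their backs; the gripper's body (75 mm by 190 mm) begins 47 mm behind the grasp point.
Start: joints at [-1.32, 0.342, 1.524, -0, 1.275, -0.146], TCP at [202.92, -484.219, 226.741] pointing down, gripper open.
Joint ranges: [-2.53, 2.53], [-0.77, 2.02], [0.04, 2.7], [-1, 4.14], [0.28, 2.66], [-3.11, 3.11]. Speed limits (rad/s): [2.57, 2.57, 3.14, 3.14, 3.14, 3.14].

INTERFACE

Orientations are given as [roll, pitch, yaw] about the fixed x, y, z axes, in that order (R = Rz(yaw) Ry(pitch) Rx(roll)).
In Python, from plant import bot gives the robot as it stands.
- The arm moves only by the tool apply_moves, never from a script. Its argument "motion" is text: rows parted by semicolons, each of 4 numbers parted by spaces: the shift along the tool's x, y, z in m, then the turn about the tool's z in degrees. A call has 1 to 8 rows; each row shifts and turns the commanded pose from where the row before left it, along the tool's axes as they then stand; what a row does not reach is not made up. A row lasts 1/8 s, in which the tool goes at most 62.5 mm and 10.7 degrees, less where a joint would pass 70% of its speed; a pose out of reach is approached as far as the arm can. A call with a gripper value outside its range is refused whole. "fingers" is the opening, from -1 (shut) to 1 (fully open), set as the call begins (left out, the last holds). The fingers move at their own pace and stop on an object; the grip force is fixed at half the most. Time passes only in rows, so rows that do not move let the fingers close. It gives the time, the measured TCP pose, the force, the opening and the grip force at its end, in the units of the state.
- bot.get_obs(): the state, without advancing time (a new reading comes with each control period).
- bot.capture(name): name is "scene" or "top" or "wrist"; returns a dict with "img" (480x640x3 uint8, blue, green, red), "range_z" (480x640 float32, mm along the optical axis (not along the pixel's ray), 0 where there is no reading), "fx", "fy", "cx", "cy" (pixels), "D" ([k1, k2, p1, p2, k3] as OpenCV has them; the pictures are not rectified), "world_from_camera" (4x4, takes a point from camera to world coordinates); the wrist camera has in their place "mount" (4x4, takes a point from camera to tool coordinates, whose origin is the TCP and whose axes are the flange's). Camera axes: x right, y down, z forward; pixel columns grow to the right and rows downward; lengths in mm; the calibration is good to about 2 mm. A picture is of the moment at which its call begins: read the wrist's pose just before it.
- bot.close_job(): hands the job in; it is judged then, once.
Trained networks look in a picture, given as the dict that the camera call returned (one of the last four; its "shot" number tells which), for a name from the list of things; names that differ only in an ending like _2 or _b are one class to them, and where a whole thing is asked for, a point or a joint stands for the part that bears it (a point fixed in the world has none). Each returns a list of dicts, best first, with "p" (0 to 1); they miss things now and then, are a little off and sometimes report something else, mostly with a low value. They report only what shows in the picture. A call takes as long as a camera call.
- bot.cut_out(picture, thing): "pixels" (480x640 bool, what is visible of it) and "point" ([column, row] in pixels, amid what is visible of it).
The state is a dict: "time": time; "joint_positions": joint angles; "dq": joint speeds; "tau": joint torques, N m; "tool_pos": TCP position; "tcp_rot": TCP orientation; "contact_force": force on the tool from outside, world axes, zero at the start; "moment": the same for the moment, N m; "grip_width": finger opening in mm; "finger_force": force on a finger pad.
Only numpy, scipy, OpenCV 4.12 (cv2) and the standard library are available. Lean on these libraries where they do the work, as an engineer would, in place of code of your own. Each camera call takes 0.05 s, during which the arm holds its last target. There are 200 camera calls.

TASK

I want to scribe a bevel on the ridged wooden block along the foot of the plumb angle gauge: pick the gauge up by its blue handle and stand the middle of its foot on the middle of the block's round ridge, square across it and straight up. Then, with the foot on the ridge and the dial plate kept vertical, rock it sideways until the swinging pointer settles on the red mark, and finish holding it there by the handle, still and with the foot resting on the ridge without pressing hard, leaving the other things undisturbed.

Things in the scene. Friction and masses are not known exactly. Their poses are not given: they have to be found in the camera images.
- gauge_grip (a point): Centre of the gauge's blue handle, 141 mm above the foot's underside: an upright block 30 mm wide (y) and 24 mm thick (x), free from 112 to 164 mm above the foot's underside; a black top rail, 116 mm long along y, lies just below it. Axes are the gauge's: z up the handle, y along the foot, x from the dial's front to its back.
- gauge_foot (a point): Centre of the underside of the gauge's flat foot, 116 mm long (y), 34 mm wide (x), 12 mm thick. Axes as gauge_grip.
- pointer (a joint): Free-swinging dark pointer with a brass bob on the dial's front; hangs plumb, settles in about 1 s. 0: points straight at the foot; positive: tip toward the gauge's +y. Leaning the gauge's top toward its +y by an angle makes it read plus that angle. Stops at +-0.6 rad.
- mark (a joint): Red index mark under the dial's arc, preset between 0.14 and 0.32 rad about the pointer's pivot, locked there; same zero and sense as the pointer, so the pointer is on the mark when both read the same.
- pointer_tip (a point): Tip of the pointer, 62 mm from its pivot; the pivot lies 94 mm above the underside of the foot, 9 mm in front of the dial plate's middle plane.
- mark_tip (a point): Point of the red mark that faces the pointer's tip, also 62 mm from the pivot; the two tips coincide when the pointer is on the mark.
- ridge_top (a point): Middle of the top line of the block's light half-round ridge: radius 40 mm, 70 mm long along x, its top 82 mm above the table. x along the ridge (away from the robot at yaw 0), y across it, z up.
- gauge: Plumb angle gauge, loose, about 0.25 kg, 164 mm tall: aluminium foot, white dial plate (front looks to its -x), blue handle on top. Origin at the centre of the foot's underside; axes as gauge_grip. Stands upright on the table at the start.
- stud_block: Fixed wooden stud block, 76 mm deep (x), 112 mm wide (y), with the ridge along its middle and uneven shoulders: 48 mm high on the +y side, 56 mm (darker wood) on the -y side. Origin at the centre of its underside, axes as ridge_top.
- clay_lump: Grey dry clay lump, 62x59x42 mm, bystander; origin at its underside.
- bisque_cup: White fired cup, 68 mm wide, 76 mm tall, standing, bystander; origin at its underside.
- boxwood_rib: Flat wooden rib, 54x100x9 mm, lying, bystander; origin at its underside.

How it is judged (in metres and radians):
On the way, in this order (a step that is already met when the one before it is completed fails the run):
1. the gauge is lifted off the table by its handle (contact force between the fingers and gauge above 1 N and distance between the grasp point and gauge_grip below 0.035 m and height (world z) of gauge_foot above 0.025 m and contact force between gauge and stud_block below 0.05 N), for 0.2 s.
2. the held gauge stands with its foot across the middle of the ridge, pointer not yet on the mark (contact force between the fingers and gauge above 1 N and distance between the grasp point and gauge_grip below 0.035 m and contact force between gauge and stud_block above 0.3 N and x of gauge_foot in the frame of ridge_top between -0.02 and 0.02 m and y of gauge_foot in the frame of ridge_top between -0.025 and 0.025 m and z of gauge_foot in the frame of ridge_top above -0.008 m and angle between the x axis of gauge_foot and the x axis of ridge_top, either way round below 0.26 rad and distance between pointer_tip and mark_tip above 0.0045 m), for 0.2 s.
At the end, for the whole second after the job is handed in: Gauge held by its handle (within 35 mm of the grip point); foot on the ridge with 0.3-30 N, within 20 mm along, 25 mm across, 8 mm down of ridge_top, square to 0.26 rad; plate upright to 0.17 rad; all still; pointer tip within 3.5 mm of the mark's; no bystander touched (contact force between the fingers and gauge above 1 N and distance between the grasp point and gauge_grip below 0.035 m and contact force between gauge and stud_block between 0.3 and 30 N and x of gauge_foot in the frame of ridge_top between -0.02 and 0.02 m and y of gauge_foot in the frame of ridge_top between -0.025 and 0.025 m and z of gauge_foot in the frame of ridge_top above -0.008 m and angle between the x axis of gauge_foot and the x axis of ridge_top, either way round below 0.26 rad and distance between pointer_tip and mark_tip below 0.0035 m and velocity of joint pointer between -0.2 and 0.2 rad/s and angle between gauge_foot's own x axis and vertical between 1.4 and 1.74 rad and linear speed of gauge below 0.02 m/s and contact force between gauge and clay_lump below 0.05 N and contact force between gauge and bisque_cup below 0.05 N and contact force between gauge and boxwood_rib below 0.05 N); the arm keeps its last pose, push and grip.
It fails at once if the foot is pressed on the block with more than 60 N (contact force between gauge and stud_block above 60 N).
It fails at once if the clay lump is moved by more than 20 mm (distance of clay_lump from where it was at the start of the episode above 0.02 m).
It fails at once if the bisque cup is moved by more than 20 mm (distance of bisque_cup from where it was at the start of the episode above 0.02 m).
It fails at once if the boxwood rib is moved by more than 20 mm (distance of boxwood_rib from where it was at the start of the episode above 0.02 m).
It also fails if it takes over 45 s, if anything falls off the work surface, if the arm or the gripper's body presses on something with over 40 N, if the wrist force passes 120 N, or if a joint passes its speed limit or range.

## Working session

There is one attempt and no reset: what is moved stays moved. The work goes in short steps, Python scripts to look and compute and a tool call to move; the robot and the scene stay as the last step left them, time stands still between calls to the robot, and variables do not carry over. Pictures are saved under pics/ and viewed, at most 10 in all, crops included, and the job is handed in when it is done.

Besides the shell and the picture viewer there is one more tool, called after "Emit:" by a JSON object that holds its "fn" and its "kwargs". apply_moves: Moves the arm, as the interface text tells. Its arguments: {"type":"object","properties":{"motion":{"type":"string"},"fingers":{"type":"number"}},"required":["motion"]}

```bash
mkdir -p pics; ls
python3 - <<'E'
from plant import bot
import cv2,numpy as np
print(bot.get_obs())
for n in ("scene","top"):
    c=bot.capture(n); cv2.imwrite(f"pics/{n}0.png",c["img"])
    print(n,c["fx"],c["cx"],c["cy"],c["D"],np.round(c["world_from_camera"],3).tolist())
    for t in ("gauge","stud_block","clay_lump","bisque_cup","boxwood_rib","gauge_grip","mark","pointer"):
        r=bot.cut_out(c,t)
        for d in r[:2]: print(t,round(d["p"],2),d["point"],d["pixels"].sum())
E
```

```text
pics
{'time': 0.0, 'joint_positions': array([-1.32001265e+00,  3.42773711e-01,  1.52504317e+00, -1.65744700e-05,
        1.27540111e+00, -1.46004104e-01]), 'dq': array([-0.00094216, -0.00086549,  0.00058558,  0.00018836, -0.00062233,
       -0.00227097]), 'tau': array([-1.01857040e-03, -4.31249356e+01, -2.44216096e+01,  7.16721453e-02,
        5.60266385e-02, -1.13849144e-04]), 'tool_pos': array([ 202.79848485, -483.79306457,  226.00938139]), 'tcp_rot': array([-3.13998231e+00, -2.20782849e-04,  3.96792443e-01]), 'contact_force': array([-0.28988939, -0.20580842, -0.05174707]), 'moment': array([ 0.00158507,  0.0075653 , -0.01191165]), 'finger_force': 0.0, 'grip_width': 91.87351557115727}
scene 539.124409195234 315.8704347817563 236.9438648235345 [-0.0977134  0.         0.         0.         0.       ] [[-0.775, -0.39, 0.497, 45.292], [-0.632, 0.489, -0.601, 547.906], [-0.009, -0.78, -0.625, 729.896], [0.0, 0.0, 0.0, 1.0]]
gauge 0.6 [333.5, 302.0] 3899
gauge 0.53 [260.2, 382.1] 1643
stud_block 0.64 [413.1, 237.2] 2262
clay_lump 0.56 [269.9, 278.4] 743
bisque_cup 0.66 [320.8, 217.2] 1215
boxwood_rib 0.72 [261.3, 381.3] 1555
gauge_grip 0.76 [334.8, 303.7] 3842
gauge_grip 0.34 [411.0, 237.7] 2290
pointer 0.65 [334.5, 308.0] 114
top 461.54115031482496 321.9451532734084 236.76471623829644 [-0.07494172  0.          0.          0.          0.        ] [[-0.006, -0.974, 0.227, 343.915], [-1.0, 0.004, -0.006, -60.008], [0.005, -0.227, -0.974, 981.55], [0.0, 0.0, 0.0, 1.0]]
gauge 0.9 [273.3, 295.5] 1024
stud_block 0.68 [410.9, 291.0] 2244
clay_lump 0.95 [283.4, 222.1] 612
bisque_cup 0.59 [366.6, 210.5] 907
bisque_cup 0.31 [196.0, 291.4] 1036
gauge_grip 0.67 [276.2, 296.3] 1049
```

View pics/scene0.png

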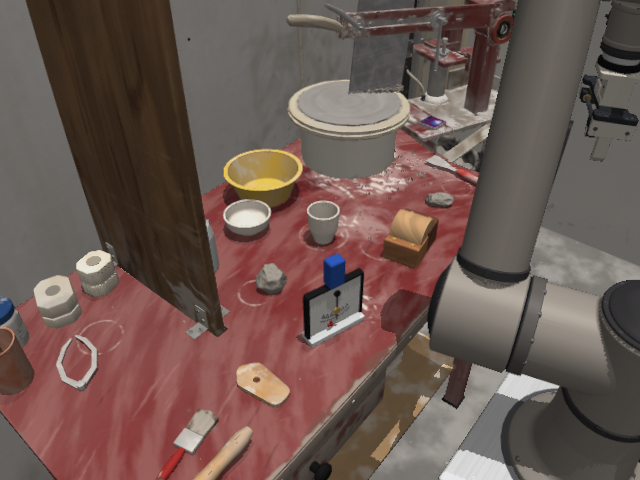

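View pics/top0.png

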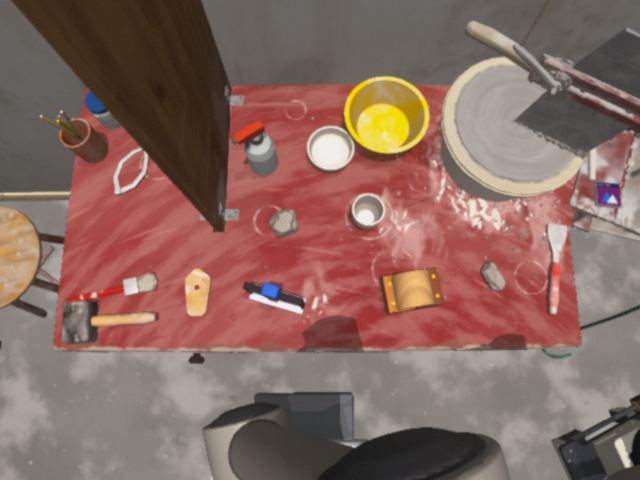

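```bash
cat > h.py <<'E'
import numpy as np,cv2
from plant import bot
def T(o):
    from scipy.spatial.transform import Rotation as R
    M=np.eye(4);M[:3,:3]=R.from_euler('xyz',o["tcp_rot"]).as_matrix();M[:3,3]=o["tool_pos"];return M
def K(c): return np.array([[c["fx"],0,c["cx"]],[0,c["fy"],c["cy"]],[0,0,1.]])
def cloud(c,W):
    v,u=np.mgrid[:480,:640]
    n=cv2.undistortPoints(np.stack([u,v],-1).reshape(-1,1,2).astype(np.float32),K(c),np.array(c["D"],float)).reshape(480,640,2)
    z=c["range_z"];P=np.dstack([n[...,0]*z,n[...,1]*z,z])
    P=P@W[:3,:3].T+W[:3,3];P[z==0]=np.nan;return P
def proj(c,W,X):
    Q=np.linalg.inv(W);X=np.atleast_2d(X)@Q[:3,:3].T+Q[:3,3]
    return cv2.projectPoints(X,np.zeros(3),np.zeros(3),K(c),np.array(c["D"],float))[0][:,0]
E
cat > m.py <<'E'
from h import *
from scipy.optimize import least_squares
def rect(Q): return [np.round(a,2) for a in cv2.minAreaRect(Q[:,:2].astype(np.float32))]
for n in ("scene","top"):
    c=bot.capture(n);P=cloud(c,c["world_from_camera"]);hsv=cv2.cvtColor(c["img"],cv2.COLOR_BGR2HSV)
    print(n)
    g=bot.cut_out(c,"gauge")[0]["pixels"];g=cv2.dilate(g.astype(np.uint8),np.ones((7,7)))>0
    Q=P[g];z=Q[:,2]
    b=g&(hsv[...,0]>100)&(hsv[...,0]<130)&(hsv[...,1]>150);B=P[b];print("blue",len(B),np.nanmax(B[:,2]),rect(B[B[:,2]>155]))
    r=Q[(z>98)&(z<118)];print("rail",len(r),rect(r) if len(r)>4 else "")
    f=Q[(z>8)&(z<18)];print("foot",len(f),rect(f) if len(f)>4 else "")
    s=bot.cut_out(c,"stud_block")[0]["pixels"];Q=P[s];Q=Q[np.isfinite(Q[:,2])];r=Q[(Q[:,2]>62)&(Q[:,2]<90)];print("ridge",len(r),r[:,2].max(),rect(r));print("block",rect(Q[Q[:,2]>30]))
    def e(p):
        d=(r[:,:2]-p[:2])@[-np.sin(p[2]),np.cos(p[2])]
        return np.hypot(d,r[:,2]-42)-40
    c0=r.mean(0)
    for y0 in (0,): 
        s=least_squares(e,[c0[0],c0[1],y0],loss="soft_l1");a=np.array([np.cos(s.x[2]),np.sin(s.x[2])]);t=(r[:,:2]-s.x[:2])@a
        print("cyl",s.x,s.cost,np.percentile(t,[1,99]),"mid",s.x[:2]+a*np.mean(np.percentile(t,[1,99])))
    for t in ("clay_lump","bisque_cup","boxwood_rib"):
        d=bot.cut_out(c,t)
        if d: print(t,np.nanmedian(P[d[0]["pixels"]],0))
    if n=="scene":
        cv2.imwrite("pics/dial.png",cv2.resize(c["img"][240:350,280:390],None,fx=5,fy=5,interpolation=cv2.INTER_CUBIC))
o=bot.get_obs();w=bot.capture("wrist");print(np.round(w["mount"],3).tolist(),w["fx"],w["cx"],w["cy"])
E
python3 m.py
```

```text
scene
blue 594 167.29417269090368 [array([435.9 ,  31.55]), array([28.07, 21.98]), np.float64(73.84)]
rail 588 [array([436.16,  29.94]), array([118.  ,  22.18]), np.float64(69.72)]
foot 580 [array([430.6 ,  31.95]), array([118.99,  32.94]), np.float64(66.49)]
ridge 785 84.23119084082407 [array([ 447.98, -246.33]), array([72.33, 69.62]), np.float64(9.31)]
block [array([ 447.57, -246.58]), array([ 76.71, 117.1 ]), np.float64(8.35)]
cyl [ 4.09175653e+02 -2.54347740e+02  1.51511289e-01] 964.6725297371621 [ 4.21373429 74.16779496] mid [ 447.91745245 -248.43258898]
clay_lump [590.1717124   26.96043422  29.68416194]
bisque_cup [ 607.56203221 -152.87892593   55.3114249 ]
boxwood_rib [447.0231246  201.65387985   8.61477941]
top
blue 198 167.80742523321328 [array([437.38,  28.24]), array([29.45, 21.93]), np.float64(73.63)]
rail 318 [array([436.15,  29.28]), array([116.83,  18.85]), np.float64(73.53)]
foot 351 [array([438.54,  28.07]), array([113.76,  34.45]), np.float64(73.49)]
ridge 1229 86.88139700620047 [array([ 450.01, -248.45]), array([70.51, 71.22]), np.float64(8.8)]
block [array([ 449.86, -249.21]), array([ 76.78, 114.18]), np.float64(9.01)]
cyl [ 5.19284407e+02 -2.37398818e+02  1.65523402e-01] 840.5083995105034 [-105.06049818  -35.77298997] mid [ 449.83010111 -249.00128675]
clay_lump [596.5963876   14.14663051  34.01308619]
bisque_cup [ 623.7698751  -162.88924289   40.91048813]
boxwood_rib [451.67289892 198.59581107   9.15373827]
[[-0.002, -0.956, -0.295, 81.333], [1.0, -0.001, -0.002, -0.805], [0.001, -0.295, 0.956, -158.642], [0.0, 0.0, 0.0, 1.0]] 355.89739621424343 316.89566217432883 236.08427144264286
```

View pics/dial.png

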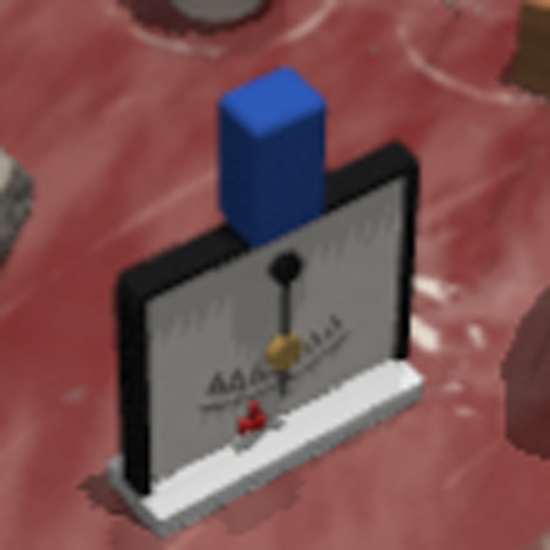

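```bash
cat > plan.py <<'E'
import numpy as np
from h import bot
def plan(goal,n,start=None):
    o=bot.get_obs(); p=np.r_[o["tool_pos"],np.degrees(o["tcp_rot"][2])] if start is None else np.array(start,float)
    g=np.array(goal,float);rows=[]
    for i in range(n):
        a=np.radians(p[3]);r=(g-p)/(n-i);d=r[:3];c,s=np.cos(a),np.sin(a)
        rows.append("%.4f %.4f %.4f %.1f"%((d[0]*c+d[1]*s)/1e3,(d[0]*s-d[1]*c)/1e3,-d[2]/1e3,-r[3])); p=p+r
    for k in range(0,n,8): print("; ".join(rows[k:k+8]))
    return p
E
python3 - <<'E'
from plan import *
p=plan([430,-250,215,90],7)
p=plan([385,45,200,163],7,p)
plan([369,49,90,163.9],3,p)
E
```

```text
0.0428 -0.0183 0.0017 -9.6; 0.0453 -0.0109 0.0017 -9.6; 0.0465 -0.0032 0.0017 -9.6; 0.0464 0.0046 0.0017 -9.6; 0.0450 0.0123 0.0017 -9.6; 0.0423 0.0196 0.0017 -9.6; 0.0384 0.0264 0.0017 -9.6
0.0421 -0.0064 0.0021 -10.4; 0.0426 0.0013 0.0021 -10.4; 0.0417 0.0090 0.0021 -10.4; 0.0394 0.0164 0.0021 -10.4; 0.0357 0.0232 0.0021 -10.4; 0.0309 0.0293 0.0021 -10.4; 0.0251 0.0344 0.0021 -10.4
0.0055 -0.0003 0.0367 -0.3; 0.0055 -0.0003 0.0367 -0.3; 0.0055 -0.0002 0.0367 -0.3
```

Emit:
{"fn": "apply_moves", "kwargs": {"motion": "0.0428 -0.0183 0.0017 -9.6; 0.0453 -0.0109 0.0017 -9.6; 0.0465 -0.0032 0.0017 -9.6; 0.0464 0.0046 0.0017 -9.6; 0.0450 0.0123 0.0017 -9.6; 0.0423 0.0196 0.0017 -9.6; 0.0384 0.0264 0.0017 -9.6", "fingers": 1}}

```text
time: 2.42
tool_pos: [431.1, -248.9, 214.9]
tcp_rot: [3.141, 0.0, 1.575]
contact_force: [0.7, -0.7, -0.6]
grip_width: 92.0
finger_force: 0.0
```

Emit:
{"fn": "apply_moves", "kwargs": {"motion": "0.0421 -0.0064 0.0021 -10.4; 0.0426 0.0013 0.0021 -10.4; 0.0417 0.0090 0.0021 -10.4; 0.0394 0.0164 0.0021 -10.4; 0.0357 0.0232 0.0021 -10.4; 0.0309 0.0293 0.0021 -10.4; 0.0251 0.0344 0.0021 -10.4; 0 0 0 0"}}

```text
time: 3.42
tool_pos: [385.2, 46.9, 200.1]
tcp_rot: [3.141, -0.0, 2.845]
contact_force: [0.5, 0.2, -0.2]
grip_width: 91.8
finger_force: 0.0
```

Emit:
{"fn": "apply_moves", "kwargs": {"motion": "0.0055 -0.0003 0.0367 -0.3; 0.0055 -0.0003 0.0367 -0.3; 0.0055 -0.0002 0.0367 -0.3; 0 0 0 0; 0 0 0 0; 0 0 0 0"}}

```text
time: 4.18
tool_pos: [371.3, 48.6, 91.3]
tcp_rot: [3.141, 0.003, 2.855]
contact_force: [-0.6, 0.2, 0.1]
grip_width: 91.9
finger_force: 0.0
```

Run:
```python
from h import *
o=bot.get_obs();w=bot.capture("wrist");W=T(o)@w["mount"];np.savez("w1.npz",W=W,img=w["img"],rz=w["range_z"])
cv2.imwrite("pics/w1.png",w["img"])
for t in("pointer","mark"):
    for d in bot.cut_out(w,t): print(t,d["p"],d["point"],d["pixels"].sum())
y=-0.287
ex=np.array([np.cos(y),np.sin(y),0]);ey=np.array([-np.sin(y),np.cos(y),0]);ez=np.array([0,0,1.])
pv=np.array([436.7,28.9,94])-9*ex
for a in(0,.1,.2,.3): print(a,proj(w,W,pv+62*(np.sin(a)*ey-np.cos(a)*ez)))
print(proj(w,W,pv))
```

```text
pointer 0.71 [319.0, 377.6] 239
0 [[314.26346972 333.69409403]]
0.1 [[323.11203877 333.92507608]]
0.2 [[331.93030734 334.65626295]]
0.3 [[340.69256532 335.89088653]]
[[313.6652032  399.04251759]]
```

View pics/w1.png

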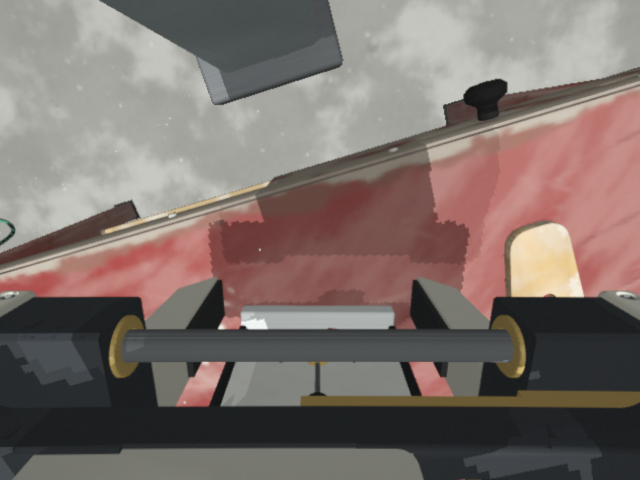

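Emit:
{"fn": "apply_moves", "kwargs": {"motion": "0 0 -0.020 0; 0 0 -0.020 0; 0 0 0 0; 0 0 0 0; 0 0 0 0"}}

```text
time: 4.95
tool_pos: [369.4, 49.0, 129.4]
tcp_rot: [-3.141, -0.001, 2.856]
contact_force: [1.1, -0.4, -0.4]
grip_width: 92.2
finger_force: 0.0
```

Run:
```python
from h import *
o=bot.get_obs();w=bot.capture("wrist");W=T(o)@w["mount"]
cv2.imwrite("pics/w2.png",cv2.resize(w["img"][280:400,240:400],None,fx=5,fy=5,interpolation=cv2.INTER_CUBIC))
for t in("pointer","mark"):
    for d in bot.cut_out(w,t): print(t,d["p"],d["point"],d["pixels"].sum())
y=-0.287
ex=np.array([np.cos(y),np.sin(y),0]);ey=np.array([-np.sin(y),np.cos(y),0]);ez=np.array([0,0,1.])
pv=np.array([436.7,28.9,94])-9*ex
for a in(0,.1,.15,.2,.25,.3): print(a,proj(w,W,pv+62*(np.sin(a)*ey-np.cos(a)*ez)))
print(proj(w,W,pv))
h=cv2.cvtColor(w["img"],cv2.COLOR_BGR2HSV);m=((h[...,0]<8)|(h[...,0]>172))&(h[...,1]>190);m[:280]=0;m[345:]=0;m[:,:300]=0;m[:,380:]=0
v,u=np.nonzero(m);print(sorted(zip(v,u)))
```

```text
pointer 0.57 [315.8, 325.8] 284
mark 0.69 [328.8, 309.9] 110
0 [[314.76350281 309.84931541]]
0.1 [[322.47113804 310.03288032]]
0.15 [[326.31444433 310.26780175]]
0.2 [[330.14587946 310.59832642]]
0.25 [[333.96172507 311.02465819]]
0.3 [[337.75818205 311.54705433]]
[[314.30931255 357.8770908 ]]
[(np.int64(308), np.int64(328)), (np.int64(308), np.int64(329)), (np.int64(308), np.int64(330)), (np.int64(308), np.int64(332)), (np.int64(308), np.int64(333)), (np.int64(308), np.int64(334)), (np.int64(308), np.int64(335)), (np.int64(308), np.int64(336)), (np.int64(308), np.int64(337)), (np.int64(309), np.int64(327)), (np.int64(309), np.int64(328)), (np.int64(309), np.int64(329)), (np.int64(309), np.int64(330)), (np.int64(309), np.int64(331)), (np.int64(309), np.int64(332)), (np.int64(309), np.int64(333)), (np.int64(309), np.int64(334)), (np.int64(309), np.int64(335)), (np.int64(309), np.int64(336)), (np.int64(309), np.int64(337)), (np.int64(310), np.int64(328)), (np.int64(310), np.int64(329)), (np.int64(310), np.int64(330)), (np.int64(310), np.int64(331)), (np.int64(310), np.int64(332)), (np.int64(310), np.int64(333)), (np.int64(310), np.int64(334)), (np.int64(310), np.int64(335)), (np.int64(310), np.int64(336)), (np.int64(311), np.int64(330)), (np.int64(311), np.int64(331)), (np.int64(311), np.int64(332)), (np.int64(311), np.int64(333)), (np.int64(311), np.int64(335)), (np.int64(311), np.int64(336)), (np.int64(312), np.int64(331)), (np.int64(313), np.int64(331))]
```

View pics/w2.png

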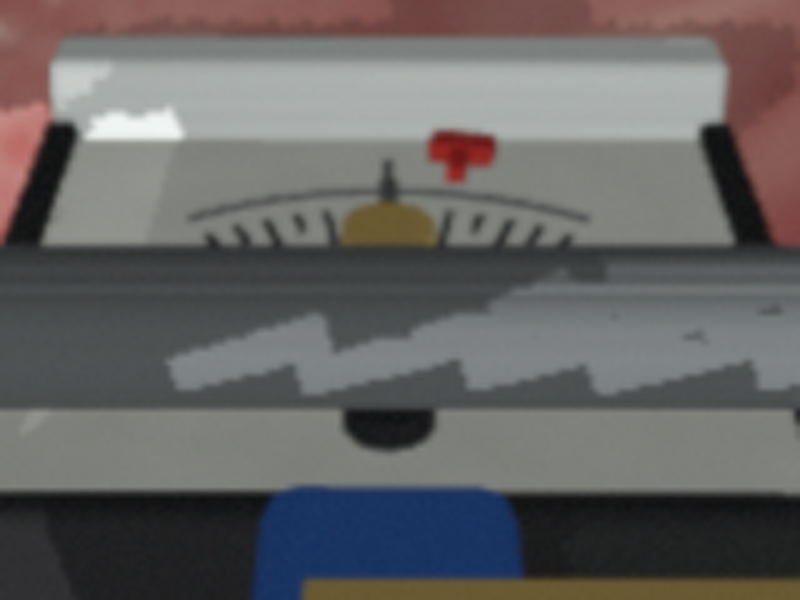

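Run:
```python
from plan import *
p=plan([369,49,205,157],2)
p=plan([437,30,200,73.6],8,p)
p=plan([437,30,124,73.6],4,p)
```

```text
0.0003 -0.0001 -0.0377 3.3; 0.0003 -0.0001 -0.0377 3.3
-0.0088 0.0011 0.0006 10.4; -0.0084 0.0027 0.0006 10.4; -0.0078 0.0042 0.0006 10.4; -0.0069 0.0055 0.0006 10.4; -0.0058 0.0067 0.0006 10.4; -0.0045 0.0076 0.0006 10.4; -0.0030 0.0083 0.0006 10.4; -0.0015 0.0087 0.0006 10.4
0.0000 0.0000 0.0190 -0.0; 0.0000 0.0000 0.0190 -0.0; 0.0000 0.0000 0.0190 -0.0; 0.0000 0.0000 0.0190 -0.0
```

Emit:
{"fn": "apply_moves", "kwargs": {"motion": "0.0003 -0.0001 -0.0377 3.3; 0.0003 -0.0001 -0.0377 3.3; 0 0 0 0"}}

```text
time: 5.48
tool_pos: [370.8, 48.9, 207.4]
tcp_rot: [3.14, 0.005, 2.741]
contact_force: [-0.0, 0.2, -0.5]
grip_width: 91.8
finger_force: 0.0
```

Emit:
{"fn": "apply_moves", "kwargs": {"motion": "-0.0088 0.0011 0.0006 10.4; -0.0084 0.0027 0.0006 10.4; -0.0078 0.0042 0.0006 10.4; -0.0069 0.0055 0.0006 10.4; -0.0058 0.0067 0.0006 10.4; -0.0045 0.0076 0.0006 10.4; -0.0030 0.0083 0.0006 10.4; -0.0015 0.0087 0.0006 10.4"}}

```text
time: 6.48
tool_pos: [437.0, 30.0, 199.2]
tcp_rot: [-3.139, 0.001, 1.283]
contact_force: [-0.8, -0.9, -0.9]
grip_width: 91.6
finger_force: 0.0
```

Emit:
{"fn": "apply_moves", "kwargs": {"motion": "0 0 0 0; 0 0 0 0; 0 0 0 0"}}

```text
time: 6.85
tool_pos: [437.0, 30.1, 200.4]
tcp_rot: [-3.141, 0.0, 1.291]
contact_force: [0.2, 0.1, -0.2]
grip_width: 91.6
finger_force: 0.0
```

Run:
```python
from plan import *
plan([437,30,124,73.6],5)
```

```text
-0.0000 0.0000 0.0153 0.1; -0.0000 0.0000 0.0153 0.1; -0.0000 0.0000 0.0153 0.1; -0.0000 0.0000 0.0153 0.1; -0.0000 0.0000 0.0153 0.1
```

Emit:
{"fn": "apply_moves", "kwargs": {"motion": "0 0 0.0153 0; 0 0 0.0153 0; 0 0 0.0153 0; 0 0 0.0153 0; 0 0 0.0153 0; 0 0 0 0; 0 0 0 0"}}

```text
time: 7.72
tool_pos: [437.6, 30.0, 124.6]
tcp_rot: [3.141, -0.0, 1.289]
contact_force: [-0.9, 0.5, -0.3]
grip_width: 91.7
finger_force: 0.0
```

Emit:
{"fn": "apply_moves", "kwargs": {"motion": "0 0 0 0; 0 0 0 0; 0 0 0 0; 0 0 0 0; 0 0 0 0; 0 0 0 0; 0 0 0 0", "fingers": -1}}

```text
time: 8.6
tool_pos: [437.3, 30.0, 124.1]
tcp_rot: [-3.142, 0.0, 1.289]
contact_force: [-0.0, -0.4, 0.3]
grip_width: 26.2
finger_force: 0.3
```

Emit:
{"fn": "apply_moves", "kwargs": {"motion": "0 0 0 0; 0 0 0 0; 0 0 0 0"}}

```text
time: 8.98
tool_pos: [437.4, 30.0, 124.1]
tcp_rot: [3.141, 0.0, 1.289]
contact_force: [0.4, 0.2, -1.4]
grip_width: 23.9
finger_force: 30.0
```

Run:
```python
from plan import *
p=plan([437,30,224,73.6],4)
p=plan([443,-110,232,85],5,p)
p=plan([449.3,-248.7,236,99],5,p)
```

```text
-0.0000 -0.0001 -0.0250 0.1; -0.0000 -0.0001 -0.0250 0.1; -0.0000 -0.0001 -0.0250 0.1; -0.0000 -0.0001 -0.0250 0.1
-0.0265 0.0091 -0.0016 -2.3; -0.0269 0.0080 -0.0016 -2.3; -0.0272 0.0069 -0.0016 -2.3; -0.0274 0.0058 -0.0016 -2.3; -0.0276 0.0047 -0.0016 -2.3
-0.0275 0.0037 -0.0008 -2.8; -0.0277 0.0023 -0.0008 -2.8; -0.0278 0.0010 -0.0008 -2.8; -0.0278 -0.0004 -0.0008 -2.8; -0.0277 -0.0017 -0.0008 -2.8
```

Emit:
{"fn": "apply_moves", "kwargs": {"motion": "0 0 -0.025 0; 0 0 -0.025 0; 0 0 -0.025 0; 0 0 -0.025 0; 0 0 0 0"}}

```text
time: 9.6
tool_pos: [438.0, 30.0, 225.0]
tcp_rot: [3.139, -0.0, 1.289]
contact_force: [0.3, 0.6, -4.2]
grip_width: 23.8
finger_force: 30.0
```

Emit:
{"fn": "apply_moves", "kwargs": {"motion": "-0.0135 0.0046 -0.0016 -2.3; -0.0265 0.0091 -0.0016 -2.3; -0.0269 0.0080 -0.0016 -2.3; -0.0272 0.0069 -0.0016 -2.3; -0.0274 0.0058 -0.0016 -2.3; -0.0276 0.0047 -0.0016 -2.3"}}

```text
time: 10.35
tool_pos: [449.5, -124.4, 231.9]
tcp_rot: [-3.139, -0.001, 1.531]
contact_force: [0.2, -0.0, -2.6]
grip_width: 24.0
finger_force: 30.0
```

Emit:
{"fn": "apply_moves", "kwargs": {"motion": "-0.0275 0.0037 -0.0008 -2.8; -0.0277 0.0023 -0.0008 -2.8; -0.0278 0.0010 -0.0008 -2.8; -0.0278 -0.0004 -0.0008 -2.0; -0.0140 -0.0010 -0.0008 0; 0 0 0 0; 0 0 0 0"}}

```text
time: 11.22
tool_pos: [461.2, -247.5, 237.3]
tcp_rot: [-3.141, -0.001, 1.711]
contact_force: [-0.2, 0.3, -3.0]
grip_width: 24.2
finger_force: 30.0
```

```bash
cat > g.py <<'E'
from h import *
import sys
from scipy.optimize import least_squares
from plan import plan
# fit held gauge: blue handle top/rail from scene+top clouds, rail slope
def look(tag,save=False):
    o=bot.get_obs();print("tcp",o["tool_pos"].round(1),o["tcp_rot"].round(3),"F",o["contact_force"].round(1),o["moment"].round(2),o["grip_width"],o["time"])
    for n in("scene","top"):
        c=bot.capture(n);P=cloud(c,c["world_from_camera"]);L=(P-o["tool_pos"]) 
        a=o["tcp_rot"][2];y=np.array([np.cos(a),np.sin(a),0]);x=np.array([np.sin(a),-np.cos(a),0])  # gauge y=tool x, gauge x=tool y
        gx,gy,gz=L@x,L@y,L[...,2]
        d=(c["img"].max(-1)<60)&(abs(gx)<14)&(abs(gy)<72)&(gz<5)&(gz>-40)
        print(n,"dark",d.sum())
        if d.sum()>20:
            Y,Z=gy[d],gz[d];X=gx[d]
            # upper envelope of rail
            b=[(Y[(Y>=k)&(Y<k+6)].mean(),np.percentile(Z[(Y>=k)&(Y<k+6)],90)) for k in range(-58,58,6) if ((Y>=k)&(Y<k+6)).sum()>3]
            b=np.array(b);q=np.polyfit(b[:,0],b[:,1],1);r=b[:,1]-np.polyval(q,b[:,0]);k=abs(r)<2.5;q=np.polyfit(b[k,0],b[k,1],1)
            print("rail slope",q.round(3),"n",k.sum(),len(b),"x/y",np.polyfit(Y,X,1).round(3),"Y",Y.min().round(1),Y.max().round(1))
        if n=="scene" and save:
            u,v=proj(c,c["world_from_camera"],o["tool_pos"]+[0,0,-60])[0].astype(int)
            cv2.imwrite(f"pics/{tag}.png",cv2.resize(c["img"][v-55:v+55,u-60:u+60],None,fx=5,fy=5,interpolation=cv2.INTER_CUBIC));print("crop",u-60,v-55)
    return c
E
python3 - <<'E'
from g import *
look("g1",True)
E
```

```text
tcp [ 461.2 -247.5  237.3] [-3.141e+00 -1.000e-03  1.711e+00] F [-0.2  0.3 -3. ] [-0.06 -0.11 -0.02] 24.198135492600542 11.225
scene dark 236
rail slope [  0.028 -12.379] n 5 12 x/y [ 0.06  -5.509] Y -56.8 62.9
crop 352 119
top dark 10
```

View crop.

View pics/g1.png

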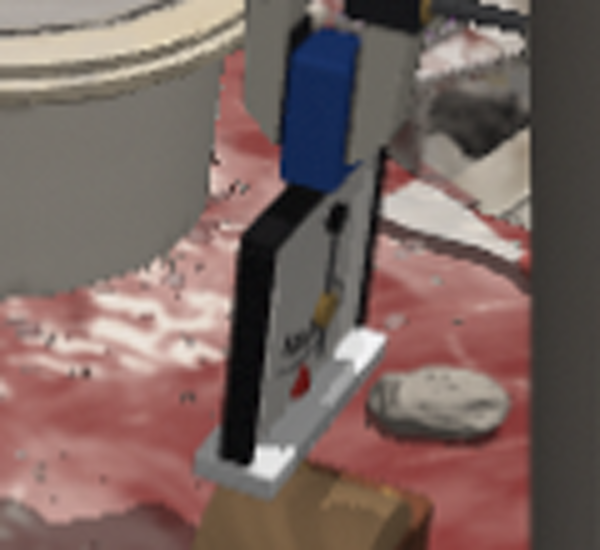

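Run:
```python
from plan import *
p=plan([449.3,-249,210,99],3)
```

```text
0.0001 -0.0040 0.0092 -0.3; 0.0001 -0.0040 0.0092 -0.3; 0.0001 -0.0040 0.0092 -0.3
```

Emit:
{"fn": "apply_moves", "kwargs": {"motion": "0.0001 -0.0040 0.0092 -0.3; 0.0001 -0.0040 0.0092 -0.3; 0.0001 -0.0040 0.0082 -0.3; 0 0 0 0; 0 0 0 0; 0 0 0 0"}}

```text
time: 12.08
tool_pos: [449.8, -250.2, 211.5]
tcp_rot: [3.141, 0.001, 1.727]
contact_force: [0.1, -0.8, -3.9]
grip_width: 23.9
finger_force: 30.0
```

Emit:
{"fn": "apply_moves", "kwargs": {"motion": "0 0 0.001 0; 0 0 0.001 0; 0 0 0.001 0; 0 0 0 0"}}

```text
time: 12.58
tool_pos: [449.4, -249.9, 208.0]
tcp_rot: [-3.141, -0.0, 1.727]
contact_force: [-0.1, 0.3, -4.0]
grip_width: 23.9
finger_force: 30.0
```

Emit:
{"fn": "apply_moves", "kwargs": {"motion": "0 0 0.001 0; 0 0 0 0"}}

```text
time: 12.82
tool_pos: [449.4, -250.0, 207.0]
tcp_rot: [-3.141, -0.0, 1.727]
contact_force: [-0.1, 0.6, -4.3]
grip_width: 23.9
finger_force: 30.0
```

Emit:
{"fn": "apply_moves", "kwargs": {"motion": "0 0 0.001 0; 0 0 0 0"}}

```text
time: 13.08
tool_pos: [449.5, -250.0, 206.1]
tcp_rot: [3.142, 0.0, 1.727]
contact_force: [0.6, -0.5, -2.1]
grip_width: 23.7
finger_force: 30.0
```

Emit:
{"fn": "apply_moves", "kwargs": {"motion": "0 0 0.0005 0; 0 0 0 0"}}

```text
time: 13.32
tool_pos: [449.6, -250.0, 206.0]
tcp_rot: [3.141, 0.0, 1.727]
contact_force: [-1.2, 0.7, 0.9]
grip_width: 23.8
finger_force: 30.0
```

Emit:
{"fn": "apply_moves", "kwargs": {"motion": "0 0 0.0005 0; 0 0 0 0"}}

```text
time: 13.58
tool_pos: [449.6, -250.1, 206.0]
tcp_rot: [3.141, 0.001, 1.727]
contact_force: [-1.8, 1.2, 5.1]
grip_width: 23.7
finger_force: 30.0
```

Emit:
{"fn": "apply_moves", "kwargs": {"motion": "0.0021 0 0.0003 0; 0.0021 0 0.0001 0; 0.0022 0 0.0001 0; 0.0021 0 0.0001 0; 0.0022 0 0.0001 0; 0.0021 0 0.0001 0; 0 0 0 0; 0 0 0 0"}}

```text
time: 14.58
tool_pos: [448.0, -238.7, 205.6]
tcp_rot: [3.14, 0.004, 1.727]
contact_force: [-1.9, -3.1, 5.9]
grip_width: 23.7
finger_force: 30.0
```

Run:
```python
from g import *
c=look("g2",False)
o=bot.get_obs();w=bot.capture("wrist");P=cloud(w,T(o)@w["mount"]);L=P-o["tool_pos"];a=o["tcp_rot"][2]
gy=L@[np.cos(a),np.sin(a),0];gx=L@[np.sin(a),-np.cos(a),0];gz=L[...,2]
m=(abs(gx)<60)&(gy>-80)&(gy<90)&(gz<30);v,u=np.nonzero(m);print(u.min(),u.max(),v.min(),v.max())
np.savez("w3.npz",gx=gx,gy=gy,gz=gz,img=w["img"]);cv2.imwrite("pics/w3.png",w["img"])
```

```text
tcp [ 448.  -238.7  205.6] [3.14  0.004 1.727] F [-1.9 -3.1  5.9] [-0.91  0.42 -0.05] 23.74213443594158 14.575
scene dark 214
rail slope [ -0.07  -11.578] n 5 11 x/y [ 0.064 -5.3  ] Y -58.4 58.2
top dark 0
250 383 116 388
```

View pics/w3.png

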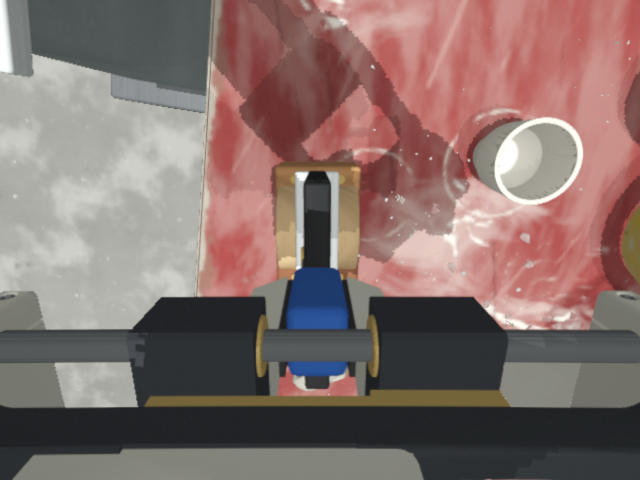

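```bash
cat > ws.py <<'E'
from h import *
def slope():
    o=bot.get_obs();print("tcp",o["tool_pos"].round(1),o["tcp_rot"].round(3),"F",o["contact_force"].round(1),round(o["time"],2))
    s=[]
    for k in range(4):
        w=bot.capture("wrist");P=cloud(w,T(o)@w["mount"]);L=P-o["tool_pos"];a=o["tcp_rot"][2]
        gy=L@[np.cos(a),np.sin(a),0];gx=L@[np.sin(a),-np.cos(a),0];gz=L[...,2]
        m=(w["img"].max(-1)<60)&(abs(gx)<7)&(gy>20)&(gy<56)&(gz<0)&(gz>-40)
        q=np.polyfit(gy[m],gz[m],1);r=gz[m]-np.polyval(q,gy[m])
        f=(w["img"].min(-1)>90)&(abs(gx)<20)&(abs(gx)>9)&(gy>10)&(gy<62)&(gz<-85)&(gz>-150)
        q2=np.polyfit(gy[f],gz[f],1);s.append([*q,m.sum(),r.std(),*q2,f.sum(),(gz[f]-np.polyval(q2,gy[f])).std(),gy[f].max()])
    print(np.mean(s,0).round(3),np.std(np.array(s)[:,[0,4]],axis=0).round(3))
slope()
E
python3 ws.py
```

```text
tcp [ 448.  -238.7  205.6] [3.14  0.004 1.727] F [-1.8 -2.8  6.1] 14.72
[-2.38000e-01 -6.41000e+00  1.29625e+03  3.10500e+00  1.05000e-01
 -1.19121e+02  8.92500e+02  6.43900e+00  4.75570e+01] [0.003 0.   ]
```

Run:
```python
import numpy as np
d=np.load("w3.npz");gx,gy,gz=d["gx"],d["gy"],d["gz"]
for u in (318,302,333):
    print(u,[(v,gx[v,u].round(1),gy[v,u].round(1),gz[v,u].round(1),d["img"][v,u].tolist()) for v in range(164,272,6)])
```

```text
318 [(164, np.float64(2.3), np.float64(47.2), np.float64(-177.5), [50, 75, 104]), (170, np.float64(2.2), np.float64(44.1), np.float64(-157.5), [58, 87, 120]), (176, np.float64(1.6), np.float64(53.8), np.float64(-47.9), [21, 20, 19]), (182, np.float64(1.5), np.float64(55.0), np.float64(-17.2), [36, 34, 33]), (188, np.float64(1.5), np.float64(52.4), np.float64(-15.0), [70, 68, 67]), (194, np.float64(1.5), np.float64(49.4), np.float64(-15.3), [71, 69, 68]), (200, np.float64(1.5), np.float64(46.3), np.float64(-15.8), [69, 68, 67]), (206, np.float64(1.5), np.float64(43.4), np.float64(-15.2), [68, 67, 67]), (212, np.float64(1.5), np.float64(40.8), np.float64(-13.2), [37, 37, 35]), (218, np.float64(1.5), np.float64(37.6), np.float64(-13.7), [40, 40, 39]), (224, np.float64(1.5), np.float64(34.4), np.float64(-14.0), [38, 37, 37]), (230, np.float64(1.5), np.float64(31.3), np.float64(-13.8), [39, 37, 36]), (236, np.float64(1.5), np.float64(28.5), np.float64(-12.9), [39, 37, 37]), (242, np.float64(1.5), np.float64(25.1), np.float64(-13.3), [40, 37, 38]), (248, np.float64(1.4), np.float64(22.4), 
[... 2441 characters left out ...]
), np.float64(12.1), np.float64(-112.7), [190, 192, 187]), (224, np.float64(13.8), np.float64(7.2), np.float64(-112.9), [189, 191, 187]), (230, np.float64(13.8), np.float64(2.5), np.float64(-112.0), [189, 191, 185]), (236, np.float64(13.8), np.float64(-2.3), np.float64(-111.3), [189, 191, 186]), (242, np.float64(13.9), np.float64(-7.5), np.float64(-112.1), [220, 222, 217]), (248, np.float64(13.9), np.float64(-11.9), np.float64(-109.9), [219, 221, 217]), (254, np.float64(13.9), np.float64(-17.2), np.float64(-110.4), [219, 221, 216]), (260, np.float64(13.9), np.float64(-21.8), np.float64(-109.1), [219, 221, 216]), (266, np.float64(14.0), np.float64(-26.9), np.float64(-109.0), [217, 218, 213])]
```

```bash
cat > ws.py <<'E'
from h import *
from scipy.stats import theilslopes
o=bot.get_obs();print("tcp",o["tool_pos"].round(1),o["tcp_rot"].round(3),"F",o["contact_force"].round(1),round(o["time"],2))
s=[]
for k in range(2):
    w=bot.capture("wrist");P=cloud(w,T(o)@w["mount"]);L=P-o["tool_pos"];a=o["tcp_rot"][2]
    gy=L@[np.cos(a),np.sin(a),0];gx=L@[np.sin(a),-np.cos(a),0];gz=L[...,2];r=[]
    for m in ((abs(gx-1.5)<5)&(gy>14)&(gy<52)&(gz<-8)&(gz>-22), (w["img"].min(-1)>150)&(abs(gx-1.5)<16)&(abs(gx-1.5)>10)&(gy>-30)&(gy<62)&(abs(gz+113)<9)):
        i=np.flatnonzero(m)[::2];t=theilslopes(gz.ravel()[i],gy.ravel()[i]);r+=[-np.arctan(t[0]),t[1],len(i),gy.ravel()[i].max()]
    s.append(r)
print("rail lean,z0,n | foot lean,z0,n,end\n",np.round(s,3))
for t in("pointer","mark"):
    c=bot.capture("scene")
    for d in bot.cut_out(c,t)[:1]: print(t,d["p"],d["point"],d["pixels"].sum())
cv2.imwrite("pics/sc.png",c["img"])
E
python3 ws.py
```

```text
tcp [ 448.  -238.7  205.6] [3.14  0.004 1.727] F [-2.2 -3.6  6.3] 14.93
rail lean,z0,n | foot lean,z0,n,end
 [[ 7.70000e-02 -1.11060e+01  7.35000e+02  5.19180e+01  7.40000e-02
  -1.11483e+02  5.87000e+02  4.75700e+01]
 [ 7.50000e-02 -1.11640e+01  7.35000e+02  5.19630e+01  7.10000e-02
  -1.11543e+02  5.90000e+02  4.75300e+01]]
pointer 0.6 [417.8, 195.7] 33
```

Emit:
{"fn": "apply_moves", "kwargs": {"motion": "0.0021 0 0.0001 0; 0.0021 0 0.0001 0; 0.0022 0 0.0002 0; 0.0021 0 0.0002 0; 0.0022 0 0.0002 0; 0.0021 0 0.0003 0; 0 0 0 0; 0 0 0 0"}}

```text
time: 16.23
tool_pos: [446.0, -225.7, 204.3]
tcp_rot: [3.14, 0.003, 1.727]
contact_force: [-1.4, -1.4, 6.8]
grip_width: 23.8
finger_force: 30.0
```

```bash
python3 ws.py
```

```text
tcp [ 446.  -225.7  204.3] [3.140e+00 3.000e-03 1.727e+00] F [-1.4 -1.4  6.8] 16.23
rail lean,z0,n | foot lean,z0,n,end
 [[ 1.64000e-01 -1.10990e+01  6.92000e+02  5.07960e+01  1.59000e-01
  -1.12672e+02  4.84000e+02  3.49660e+01]
 [ 1.60000e-01 -1.13280e+01  6.87000e+02  5.06120e+01  1.56000e-01
  -1.12640e+02  4.83000e+02  3.49610e+01]]
pointer 0.58 [416.0, 199.5] 2
```

Emit:
{"fn": "apply_moves", "kwargs": {"motion": "0.0010 0 0.0002 0; 0.0010 0 0.0002 0; 0 0 0 0; 0 0 0 0; 0 0 0 0; 0 0 0 0; 0 0 0 0; 0 0 0 0"}}

```text
time: 17.52
tool_pos: [445.7, -223.9, 204.0]
tcp_rot: [3.14, 0.003, 1.727]
contact_force: [-1.9, -3.3, 7.5]
grip_width: 23.7
finger_force: 30.0
```

```bash
python3 ws.py
python3 - <<'E'
from h import *
i=cv2.imread("pics/sc.png");cv2.imwrite("pics/sc2.png",cv2.resize(i[140:240,370:470],None,fx=6,fy=6,interpolation=cv2.INTER_CUBIC))
E
```

```text
tcp [ 445.7 -223.9  204. ] [3.140e+00 3.000e-03 1.727e+00] F [-1.9 -3.3  7.5] 17.52
rail lean,z0,n | foot lean,z0,n,end
 [[ 1.75000e-01 -1.11430e+01  6.75000e+02  4.99910e+01  1.73000e-01
  -1.12852e+02  4.68000e+02  3.30020e+01]
 [ 1.74000e-01 -1.13510e+01  6.78000e+02  4.99490e+01  1.70000e-01
  -1.12858e+02  4.69000e+02  3.30620e+01]]
pointer 0.63 [415.3, 199.6] 18
```

View pics/sc2.png

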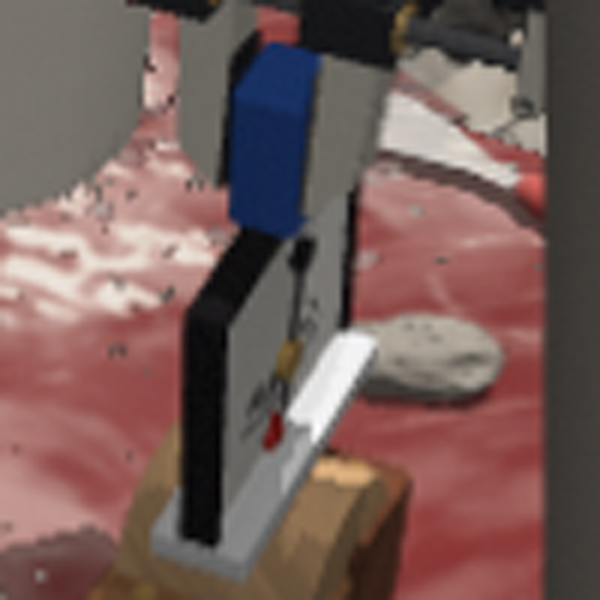

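Run:
```python
from h import *
from scipy.optimize import least_squares
from scipy.spatial.transform import Rotation as R
w=bot.capture("wrist");s=bot.capture("scene")
o=dict(tool_pos=np.array([369.4,49,129.4]),tcp_rot=np.array([-3.141,-.001,2.856]))
Ww=T(o)@w["mount"];Ws=s["world_from_camera"]
def pts(base,yaw,lean,q): # q in gauge frame (x,y,z)
    M=R.from_euler('zx',[0,0]).as_matrix()
    Rz=R.from_euler('z',yaw).as_matrix();Rx=R.from_euler('x',-lean).as_matrix()
    return base+Rz@(Rx@np.array(q))
b0=np.array([436.7,28.9,0]);y0=-.287
def tip(a,r=62,dx=0): return [-9+dx,r*np.sin(a),94-r*np.cos(a)]
dw=np.array([457-388,182-160])/5; ds=np.array([252-283,403-393])/5
def e(p):
    f=lambda c,W,q:proj(c,W,pts(b0,y0,0,q))[0]
    m=tip(*p)
    return np.r_[f(w,Ww,m)-f(w,Ww,tip(0))-dw,f(s,Ws,m)-f(s,Ws,tip(0))-ds]
for fx in (False,True):
    r=least_squares(e if not fx else (lambda p:e([p[0],62,p[1]])),[.2,60,0] if not fx else [.2,0]);print(r.x,r.fun.round(2))
print("scene pivot-tip dir init",proj(s,Ws,pts(b0,y0,0,tip(0)))[0],proj(s,Ws,pts(b0,y0,0,[-9,0,94]))[0])
# now: foot centre near ridge
yaw=1.727-np.pi/2
for L in (.15,.175,.2):
    b=np.array([449.6,-250,82.5]);f=lambda q:proj(s,Ws,pts(b,yaw,L,q))[0]
    print(L,"pivot",f([-9,0,94]).round(1),"tip",f(tip(L)).round(1), "tip-pivot",((f(tip(L))-f([-9,0,94]))*6).round(0))
    for a in (.14,.18,.22): print("   mark",a,((f(tip(a))-f(tip(L)))*6).round(1),"deeper4,r57",((f(tip(a,57,4))-f(tip(L)))*6).round(1), "fit r",((f(tip(a,r.x[0] and 62,r.x[1]))-f(tip(L)))*6).round(1))
```

```text
[ 0.17511243 63.82775771  4.22283108] [-0.07 -0.26 -0.41 -0.43]
[0.18141863 3.15373407] [ 0.1  -0.26 -0.07 -0.77]
scene pivot-tip dir init [336.39266096 318.84813539] [336.97948669 293.49419055]
0.15 pivot [419.7 181.5] tip [416.3 208.2] tip-pivot [-21. 160.]
   mark 0.14 [ 0.7 -1. ] deeper4,r57 [ -9.1 -16.9] fit r [-8.3 -3.8]
   mark 0.18 [-2.1  2.8] deeper4,r57 [-11.8 -13.4] fit r [-11.1   0. ]
   mark 0.22 [-4.9  6.4] deeper4,r57 [-14.4 -10.2] fit r [-13.9   3.6]
0.175 pivot [419.2 182.3] tip [415.8 208.9] tip-pivot [-21. 160.]
   mark 0.14 [ 2.5 -3.5] deeper4,r57 [ -7.5 -19.2] fit r [-6.5 -6.3]
   mark 0.18 [-0.4  0.5] deeper4,r57 [-10.2 -15.6] fit r [-9.4 -2.3]
   mark 0.22 [-3.2  4.2] deeper4,r57 [-12.8 -12.2] fit r [-12.2   1.4]
0.2 pivot [418.8 183.1] tip [415.3 209.7] tip-pivot [-21. 160.]
   mark 0.14 [ 4.3 -6.1] deeper4,r57 [ -5.8 -21.6] fit r [-4.7 -8.9]
   mark 0.18 [ 1.4 -2. ] deeper4,r57 [ -8.5 -17.8] fit r [-7.6 -4.8]
   mark 0.22 [-1.4  1.9] deeper4,r57 [-11.2 -14.3] fit r [-10.4  -0.9]
```

Run:
```python
from plant import bot
print(bot.get_obs()["contact_force"]); print(bot.close_job())
```

```text
[-1.76276522 -1.91757417  6.7684746 ]
the job is handed in; nothing more can be done
None
```

The job is handed in: the gauge is held still by its blue handle, with its foot on the ridge at about 10 N. It leans about 0.175 rad and I measured the red mark at about 0.18 rad, so the pointer should be within the 3.5 mm tolerance. The last camera view was too coarse to confirm that directly, and the hand-in returned no verdict.

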